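# Raise the sample lift by one turn of its hand wheel

### The job

Raise the little screw lift by one step: with a fingertip, gently push its hand wheel round by the upright wooden handle through exactly one full turn, clockwise as seen from above, so that the handle comes back to the pointer it started at and does not run on past it. Only push the handle, do not pinch it, and leave the beaker standing on the lift, the vial and the stopper as they are; finish clear of everything.

Things in the scene. Friction and masses are not known exactly. Their poses are not given: they have to be found in the camera images.
- wheel (a joint): Angle of the hand wheel, rad: 0 at the start (handle at the pointer), growing clockwise seen from above; one full turn is 6.283, and it can turn well past that. Steady friction of about 0.12 N m (about 2 N at the handle), no spring or detent; it stays where it is left. Horizontal aluminium wheel, 136 mm outer diameter, rim 12 mm thick, three 10 mm spokes level with the rim.
- wheel_axis (a point): Point on the wheel's vertical axis, level with the top of the rim (z 0.096 m), fixed to the lift's grey base, which is fixed to the worktop. Does not turn with the wheel. Its +x points to the sample platform, its -x to the pointer, a small steel post just outside the rim, 88 mm from the axis and no higher than the rim. The hub, 34 mm in diameter, rises 3 mm above this point.
- handle: The handle: an upright light wooden grip 16 mm in diameter that revolves freely on its pin at the end of one spoke, 62 mm from the wheel axis. Origin in the middle of the grip, 29 mm above the top of the rim, z axis up; the grip reaches from 2 mm to 54 mm above the top of the rim.
- platform: The sample platform, origin at the centre of its upper face: an aluminium disc 90 mm in diameter, 165 mm from the wheel axis, z 0.060 m at the start. It rises 12 mm for each clockwise turn of the wheel.
- beaker: Small clear beaker 46x51x58 mm, loose, standing near the middle of the platform; origin at the centre of its underside, z axis up.
- vial: Clear vial with black cap, 25 mm in diameter, 50 mm tall, loose on the worktop to the left of the lift; origin at the centre of its underside.
- stopper: Red-brown rubber stopper, 32 mm in diameter, 26 mm tall, loose on the worktop to the right of the lift; origin at the centre of its underside.
Mind the look-alikes: they are no part of the job. What is shaped like the beaker but blue or red is not meant.

How it is judged:
On the way:
1. the wheel is being pushed clockwise by its handle, about half way round (value of joint wheel between 1.6 and 4.7 rad and contact force between the fingers and handle above 0.3 N), for 0.05 s.
At the end, for the whole second after the job is handed in: The wheel stands one full clockwise turn from its start, within 0.22 rad (about 13 mm at the handle); the platform is up by about 12 mm; the beaker stands upright on it (within 30 mm of its middle); vial and stopper are within 15 mm of where they were (value of joint wheel between 6.063 and 6.503 rad and z of platform in the frame of wheel_axis above -0.0255 m and horizontal distance between beaker and platform below 0.03 m and angle between beaker's own z axis and vertical below 0.15 rad and z of beaker in the frame of platform between -0.006 and 0.006 m and distance of each of vial, stopper from where it was at the start of the episode below 0.015 m); the robot touches nothing.
It fails at once if the wheel was pushed on past the pointer, or turned the wrong way, by more than 0.35 rad (value of joint wheel above 6.633 rad or value of joint wheel below -0.35 rad).
It fails at once if the handle was pinched or struck (over 20 N) (contact force between the fingers and handle above 20 N).
It fails at once if the sample platform was pushed or lifted directly (contact force between the fingers and platform above 3 N).
It fails at once if the beaker was lifted off, tipped or shifted (angle between beaker's own z axis and vertical above 0.3 rad or z of beaker in the frame of platform above 0.012 m or horizontal distance between beaker and platform above 0.035 m).
It fails at once if the vial or the stopper was moved (distance of any of vial, stopper from where it was at the start of the episode above 0.02 m).
It also fails if it takes over 64 s, if anything falls off the work surface, if the arm or the gripper's body presses on something with over 40 N, if the wrist force passes 120 N, or if a joint passes its speed limit or range.

### The arm

A 6-joint arm with a two-finger parallel gripper is mounted at the origin on a cart in front of the work surface, level with it; the furniture and walls round the work are solid. World frame = base frame: x ahead of the robot, y to its left, z up, the work surface at z = 0. Lengths are in m, angles in rad, forces in N, time in s.
With the tool pointing down it reaches from about 0.375 to 0.975 m from the base axis. Payload 3.8 kg.
Tool frame: the origin (TCP) lies midway between the tips of the shut fingers; the grasp point (between the pads) lies 19 mm behind it; z points along the fingers, y is the direction in which the jaws open and shut (so a half turn about z gives the same grasp; the last joint's range is limited). The gripper opens to 85 mm and grips with 20 to 120 N. Pads are 22 mm wide; open, the fingers measure 114 mm over their backs; the gripper's body (76 mm by 85 mm) begins 54 mm behind the grasp point. The pads swing forward as they close: fully open they stand 13 mm farther back than shut.
Start: joints at [-1.35, 0.264, 1.604, -0, 1.274, -0.037], TCP at [0.172, -0.653, 0.231] pointing down, gripper open.
Joint ranges: [-2.63, 2.63], [-0.94, 2.18], [0.31, 2.57], [-1.31, 4.45], [0, 2.66], [-2.55, 2.55]. Speed limits (rad/s): [2.57, 2.57, 3.14, 3.14, 3.14, 3.14].

### API

Orientations are given as a rotation vector (axis times angle).
In Python, from workcell import bot gives the robot as it stands.
- The arm moves only by the tool arm_command, never from a script. Its argument "targets" is text: rows parted by semicolons, each of 7 numbers parted by spaces: the shift along the tool's x, y, z in mm, then the turn, a rotation vector about the tool's x, y, z in degrees, then the opening, from 0 (shut) to 1 (fully open). A call has 1 to 10 rows; each row is the pose to reach, as a shift and turn from the pose commanded when the call began, along the tool's axes at that moment; what a row does not reach only later rows make up. A row lasts 1/12 s, in which the tool goes at most 41.7 mm and 7.16 degrees, less where a joint would pass 70% of its speed; a pose out of reach is approached as far as the arm can. A call with a gripper value outside its range is refused whole. The fingers move at their own pace and stop on an object; "newtons" is the grip in N (left out, the last holds). Time passes only in rows, so rows that repeat a pose let the fingers close. It gives the time, the measured TCP pose, the force and the opening at its end, in the units of the state.
- bot.read_state(): the state, without advancing time (a new reading comes with each control period).
- bot.read_camera(name): name is "side" or "top"; returns (picture, depth): 420x560x3 uint8, blue, green, red; 420x560 float32, m along the optical axis (not along the pixel's ray), 0 where there is no reading.
- bot.camera_params(name): a dict with "fov_y" (degrees; the focal length in pixels is half the picture's height over the tangent of half this angle, whatever the lens; pixels are square), "cx", "cy" (the principal point, pixels), "k1" (the pictures are not rectified: a ray, as slopes to the right and down, at radius r is drawn at 1 + k1 r^2 times it, then the intrinsics apply), "xyz" and "rotation" of the camera in the world. Camera axes: x right, y up, looking along -z (the intrinsics and any distortion apply to the point x, -y, -z); pixel columns grow to the right and rows downward; lengths in m; the calibration is good to about 2 mm. A picture is of the moment at which its call begins. camera_params takes no time and is no camera call.
- bot.finish_job(): hands the job in, once; it reports no verdict.
The state is a dict: "time": time; "q": joint angles; "joint_vel": joint speeds; "joint_torque": joint torques, N m; "tool_pos": TCP position; "tcp_rot": TCP orientation; "wrist_force": force on the tool from outside, world axes, zero at the start; "torque": the same for the moment, N m; "width": opening from 0.0 (shut) to 1.0 (fully open).
Only numpy, scipy, OpenCV 4.12 (cv2) and the standard library are available. Lean on these libraries where they do the work, as an engineer would, in place of code of your own. Each camera call takes 0.05 s, during which the arm holds its last target.

## Working session

There is one attempt and no reset: what is moved stays moved. The work goes in short steps, Python scripts to look and compute and a tool call to move; the robot and the scene stay as the last step left them, time stands still between calls to the robot, and variables do not carry over. Pictures are saved under pics/ and viewed, and the job is handed in when it is done.

Besides the shell and the picture viewer there is one more tool, called after ">>>" as name(argument=value, ...) on one line, values as JSON. arm_command: Moves the arm, as the interface text tells. Its arguments: {"type":"object","properties":{"targets":{"type":"string"},"newtons":{"type":"number"}},"required":["targets"]}

```bash
mkdir -p pics
python3 - <<'E'
from workcell import bot
import cv2
s=bot.read_state(); print(s)
for n in("side","top"):
    p,d=bot.read_camera(n); cv2.imwrite(f"pics/{n}0.png",p)
    import numpy as np; np.save(f"pics/{n}0.npy",d); print(n,bot.camera_params(n))
E
```

```text
{'time': 0.0, 'q': array([-1.34988506e+00,  2.64757917e-01,  1.60540360e+00, -1.12577288e-05,
        1.27370212e+00, -3.68918613e-02]), 'joint_vel': array([-0.00081133, -0.00109434,  0.00030468, -0.00069614, -0.00147467,
       -0.00143487]), 'joint_torque': array([ 1.55749316e-03, -5.15105295e+01, -3.67315400e+01, -6.16745865e-05,
        1.28208796e-02, -3.13391659e-06]), 'tool_pos': array([ 0.17193198, -0.65196342,  0.22994284]), 'tcp_rot': array([-3.11328671e+00, -4.03550287e-01,  3.44342160e-04]), 'wrist_force': array([ 0.71405688, -0.15967466,  0.0088123 ]), 'torque': array([ 0.02422947, -0.01524504, -0.00471001]), 'width': 0.999659237900434}
side {'fov_y': 57.008503472297114, 'cx': 280.7403613490411, 'cy': 215.155752917073, 'k1': -0.06404039236331517, 'xyz': array([ 0.85310444, -0.75341047,  0.74567271]), 'rotation': array([0.67592248, 0.20080462, 0.52496669])}
top {'fov_y': 54.413984182370484, 'cx': 277.12100513458483, 'cy': 211.71411871229438, 'k1': -0.023631282512469643, 'xyz': array([ 0.37048098, -0.29136382,  1.19950167]), 'rotation': array([ 0.10004139, -0.13955115, -1.58876264])}
```

View pics/side0.png

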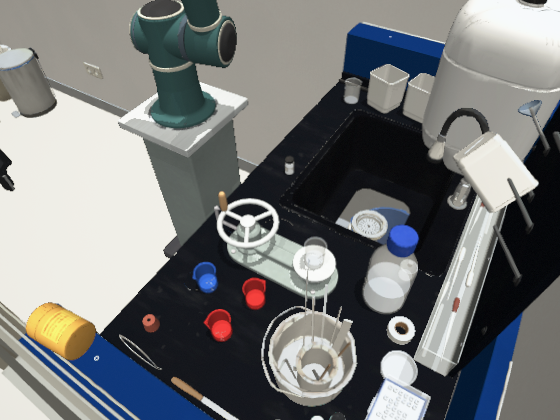

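View pics/top0.png

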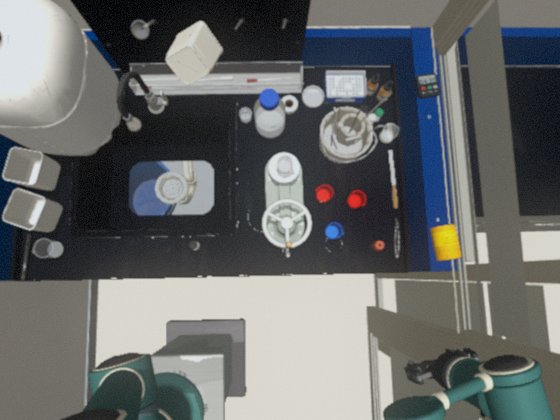

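The side view shows the wheel at about (248,225), the light wooden handle at (222,200), and the clear beaker on the platform at (315,258). The vial is at (289,165) and the stopper at (150,322). Look-alikes are the blue cup at (205,278), red cups at (255,293) and (219,325), and a wooden-handled tool at (185,385). The only upright wooden grip on the wheel rim is at (222,200).

```bash
cat > h.py <<'E'
import numpy as np, cv2
from scipy.spatial.transform import Rotation as R
from workcell import bot
def K(n):
    p=bot.camera_params(n); f=210/np.tan(np.radians(p['fov_y']/2)); return p,f,R.from_rotvec(p['rotation']).as_matrix()
def ray(n,u,v):
    p,f,M=K(n); m=np.array([[f,0,p['cx']],[0,f,p['cy']],[0,0,1]])
    a=cv2.undistortPoints(np.array([[[u,v]]],float),m,np.array([p['k1'],0,0,0,0.]))[0,0]
    return p['xyz'], M@np.array([a[0],-a[1],-1])
def at_z(n,u,v,z):
    o,d=ray(n,u,v); return o+d*(z-o[2])/d[2]
def at_d(n,u,v,dep):
    o,d=ray(n,u,v); return o+d*dep
def proj(n,X):
    p,f,M=K(n); c=M.T@(np.asarray(X)-p['xyz']); a=np.array([c[0],-c[1]])/-c[2]
    a=a*(1+p['k1']*(a@a)); return a*f+[p['cx'],p['cy']]
def crop(img,u,v,w,h,s,name):
    c=img[v-h//2:v+h//2,u-w//2:u+w//2]; cv2.imwrite(name,cv2.resize(c,None,fx=s,fy=s,interpolation=cv2.INTER_CUBIC))
E
python3 - <<'E'
from h import *
s=cv2.imread("pics/side0.png");t=cv2.imread("pics/top0.png")
crop(s,270,230,160,120,5,"pics/c1.png"); crop(t,290,210,100,100,6,"pics/c2.png")
E
```

```text
(no output)
```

View pics/c1.png

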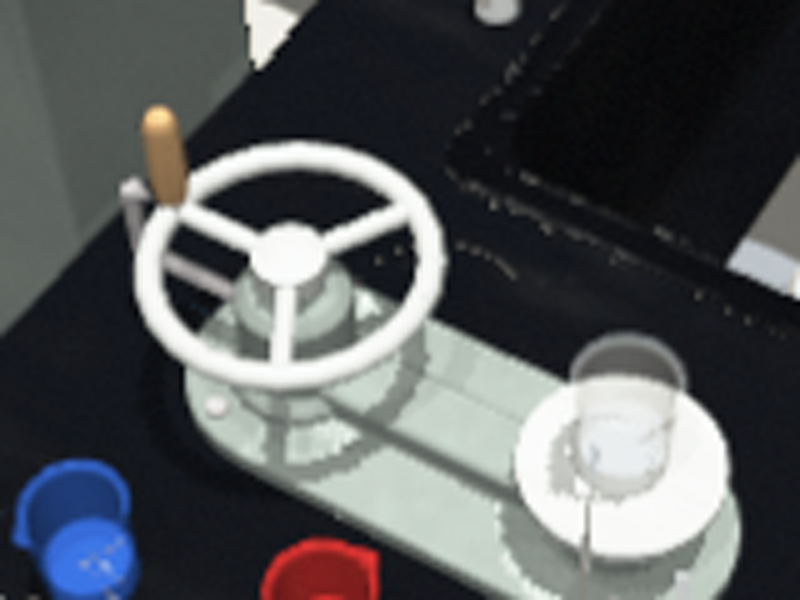

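View pics/c2.png

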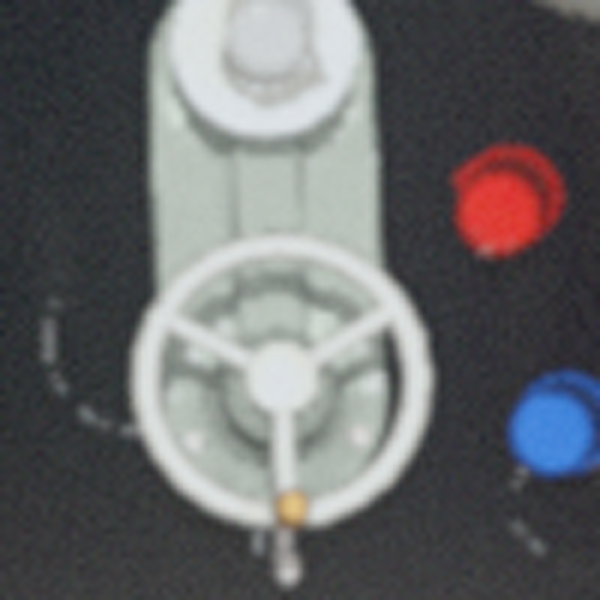

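Run:
```python
from h import *
print("hub",at_z("side",247.6,220.4,.099),at_z("top",287.2,222.8,.099))
print("rim centre side/top",at_z("side",190+291/5,170+265/5,.092),at_z("top",240+283/6,160+382/6,.094))
print("hand top",at_z("side",221.8,193,.148),at_z("top",288.7,244.2,.150))
print("hand base",at_z("side",224.4,210,.098))
print("pointer",at_z("side",190+132/5,170+188/5,.094),at_z("top",240+288/6,160+575/6,.09))
print("platform",at_z("side",190+622/5,170+465/5,.06),at_z("top",240+265/6,160+45/6,.06))
print("vial",at_z("side",289,172,.0),at_z("top",195,244,.05)," stop",at_z("side",150,328,0),at_z("top",379,245,.026))
for n,u,v in(("side",247,220),("top",287,223),("side",315,272),("top",285,158),("top",289,244)):
    d=np.load(f"pics/{n}0.npy"); print(n,u,v,at_d(n,u,v,d[v,u]))
```

```text
hub [ 0.51104562 -0.34534471  0.099     ] [ 0.50790849 -0.34767132  0.099     ]
rim centre side/top [ 0.51261052 -0.34624417  0.092     ] [ 0.50615322 -0.34777203  0.094     ]
hand top [ 0.44709655 -0.34288773  0.148     ] [ 0.44604768 -0.3474306   0.15      ]
hand base [ 0.44946675 -0.34689419  0.098     ]
pointer [ 0.42724661 -0.34798794  0.094     ] [ 0.41894109 -0.34787837  0.09      ]
platform [ 0.67602186 -0.34311977  0.06      ] [ 0.67295043 -0.34526665  0.06      ]
vial [ 0.4583108 -0.0808954  0.       ] [ 0.45937184 -0.089941    0.05      ]  stop [ 0.44884087 -0.62105844  0.        ] [ 0.44690719 -0.61544182  0.026     ]
side 247 220 [ 0.51016753 -0.3461319   0.1006363 ]
top 287 223 [ 0.50740263 -0.34712527  0.09875616]
side 315 272 [ 0.68759345 -0.36191343  0.06019447]
top 285 158 [ 0.69178688 -0.34679459  0.09211149]
top 289 244 [ 0.44618454 -0.3479472   0.15497252]
```

>>> arm_command(targets="17 -8 0 0 0 1.5 0; 50 -25 0 0 0 5 0; 85 -42 0 0 0 9 0; 120 -60 0 0 0 12 0; 155 -78 0 0 0 14.8 0; 190 -95 0 0 0 14.8 0; 225 -113 0 0 0 14.8 0; 260 -131 0 0 0 14.8 0; 295 -149 0 0 0 14.8 0; 325 -163 0 0 0 14.8 0", newtons=20)

```text
time: 0.93
tool_pos: [0.4461, -0.4098, 0.2308]
tcp_rot: [-3.14, -0.0, 0.001]
wrist_force: [-0.0, 0.3, -0.2]
width: -0.004
```

>>> arm_command(targets="2 0 25 0 0 0 0; 5 0 50 0 0 0 0; 6 0 75 0 0 0 0; 6 0 95 0 0 0 0; 6 0 108 0 0 0 0; 6 0 108 0 0 0 0; 6 0 108 0 0 0 0")

```text
time: 1.52
tool_pos: [0.4502, -0.4118, 0.1225]
tcp_rot: [-3.14, 0.001, 0.002]
wrist_force: [0.3, -0.1, -0.2]
width: 0.001
```

Run:
```python
from h import *
s=bot.read_state(); print(s['tool_pos'],s['tcp_rot'],s['wrist_force'])
p,d=bot.read_camera("side"); crop(p,240,220,160,120,5,"pics/c3.png")
p,d=bot.read_camera("top"); crop(p,300,230,120,100,6,"pics/c4.png")
print(proj("side",s['tool_pos']),proj("top",s['tool_pos']))
```

```text
[ 0.45024805 -0.41182682  0.12250987] [-3.14016211e+00  1.03690699e-03  2.33218132e-03] [ 0.28451359 -0.14500091 -0.21351774]
[204.49207342 222.76574279] [312.4495949  242.84310992]
```

View pics/c3.png

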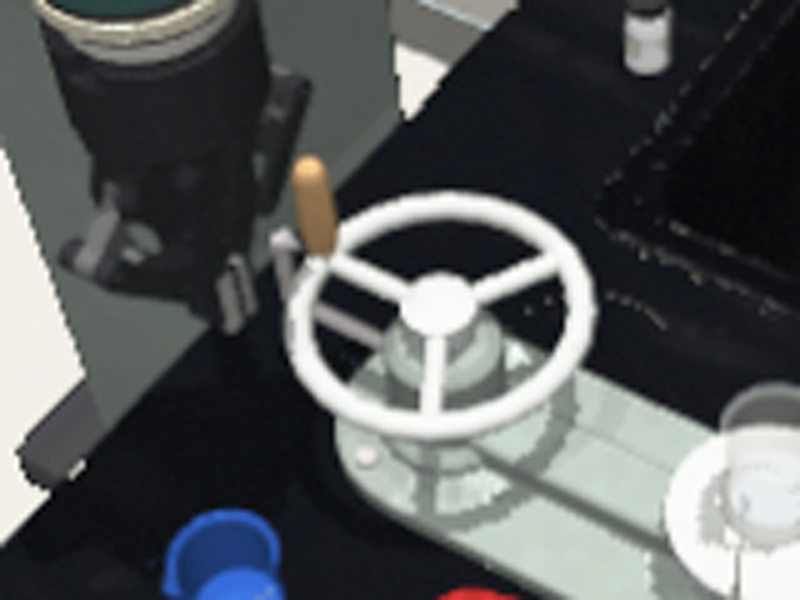

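View pics/c4.png

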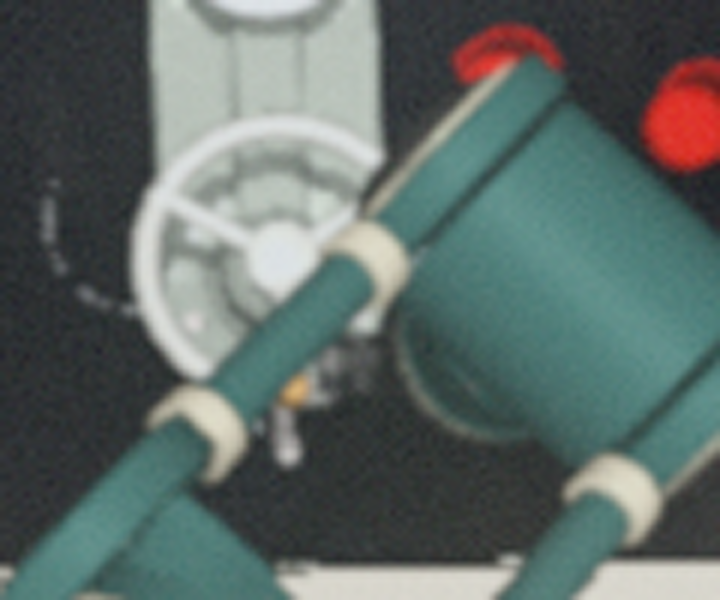

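The fingertip is at about (233,300) in the crop, beside the handle at (318,205) and clear of it. The outer finger linkage at (285,130) sticks out toward the handle, so I'll measure its profile from depth.

Run:
```python
from h import *
s=bot.read_state(); T=s['tool_pos']
p,d=bot.read_camera("side")
P=[]
for v in range(165,240):
    for u in range(160,226):
        if d[v,u]>0: P.append(np.r_[at_d("side",u,v,d[v,u])-T,p[v,u]])
P=np.array(P)
g=P[(abs(P[:,0])<.06)&(abs(P[:,1])<.1)&(P[:,2]>-.01)&(P[:,2]<.12)]
wood=g[(g[:,5]>g[:,3]*1.5)&(g[:,5]>80)]
print("wood",wood[:,:3].min(0),wood[:,:3].max(0))
gg=g[~((g[:,5]>g[:,3]*1.5)&(g[:,5]>80))]
for z in np.arange(-.008,.11,.008):
    q=gg[(gg[:,2]>=z)&(gg[:,2]<z+.008)&(gg[:,1]<.05)]
    if len(q): print(round(z,3),len(q),"y",np.round(np.percentile(q[:,1],[0,5,95,100]),3),"x",np.round(np.percentile(q[:,0],[0,5,95,100]),3))
```

```text
Traceback (most recent call last):
  File "h.py", line 13, in at_d
    o,d=ray(n,u,v); return o+d*dep
        ~~~^^^^^^^
  File "h.py", line 7, in ray
    p,f,M=K(n); m=np.array([[f,0,p['cx']],[0,f,p['cy']],[0,0,1]])
          ~^^^
  File "h.py", line 5, in K
    p=bot.camera_params(n); f=210/np.tan(np.radians(p['fov_y']/2)); return p,f,R.from_rotvec(p['rotation']).as_matrix()
ValueError: time passes only in moves, steps and waits
```

```bash
sed -i 's/^def K(n):/import functools\n@functools.lru_cache(None)\ndef K(n):/' h.py
python3 - <<'E'
from h import *
s=bot.read_state(); T=s['tool_pos']; print(s['time'])
p,d=bot.read_camera("side")
P=[]
for v in range(165,240):
    for u in range(160,226):
        if d[v,u]>0: P.append(np.r_[at_d("side",u,v,d[v,u])-T,p[v,u]])
P=np.array(P)
g=P[(abs(P[:,0])<.06)&(abs(P[:,1])<.1)&(P[:,2]>-.01)&(P[:,2]<.12)]
w=(g[:,5]>g[:,3]*1.5)&(g[:,5]>80)
print("wood",g[w,:3].min(0),g[w,:3].max(0))
gg=g[~w]
for z in np.arange(-.008,.11,.008):
    q=gg[(gg[:,2]>=z)&(gg[:,2]<z+.008)&(gg[:,1]<.05)]
    if len(q): print(round(z,3),len(q),"y",np.round(np.percentile(q[:,1],[0,5,95,100]),3),"x",np.round(np.percentile(q[:,0],[0,5,95,100]),3))
E
```

```text
1.6667
wood [-0.00925524  0.05862283 -0.00918963] [0.00425859 0.07271646 0.02656997]
0.0 13 y [-0.01  -0.008  0.004  0.006] x [0.005 0.006 0.012 0.012]
0.008 34 y [-0.015 -0.014  0.013  0.013] x [-0.005 -0.003  0.012  0.012]
0.016 34 y [-0.015 -0.014  0.011  0.013] x [-0.005 -0.002  0.012  0.012]
0.024 35 y [-0.014 -0.014  0.012  0.014] x [0.    0.003 0.012 0.012]
0.032 27 y [-0.014 -0.014  0.006  0.006] x [0.005 0.005 0.012 0.013]
0.04 34 y [-0.029 -0.023  0.021  0.025] x [0.006 0.007 0.014 0.014]
0.048 93 y [-0.035 -0.029  0.027  0.036] x [-0.01  -0.006  0.014  0.015]
0.056 83 y [-0.04  -0.035  0.036  0.042] x [-0.01  -0.006  0.014  0.015]
0.064 96 y [-0.047 -0.043  0.041  0.046] x [0.003 0.005 0.017 0.019]
0.072 103 y [-0.052 -0.047  0.047  0.05 ] x [-0.002  0.003  0.018  0.019]
0.08 126 y [-0.061 -0.055  0.046  0.049] x [-0.004  0.005  0.018  0.019]
0.088 176 y [-0.062 -0.061  0.047  0.05 ] x [-0.013 -0.008  0.018  0.02 ]
0.096 126 y [-0.057 -0.051  0.017  0.05 ] x [-0.003 -0.001  0.02   0.021]
0.104 102 y [-0.045 -0.042  0.009  0.017] x [-0.005 -0.003  0.019  0.02 ]
```

>>> arm_command(targets="0 -10 0 0 0 0 0; 0 -20 0 0 0 0 0; 0 -30 0 0 0 0 0; 0 -36 0 0 0 0 0; 0 -38 0 0 0 0 0; 0 -40 0 0 0 0 0; 0 -40 0 0 0 0 0")

```text
time: 2.3
tool_pos: [0.4509, -0.3717, 0.1234]
tcp_rot: [3.142, 0.0, 0.0]
wrist_force: [-0.2, 0.1, 0.4]
width: 0.003
```

>>> arm_command(targets="0 -1.5 0 0 0 0 0; 0 -3 0 0 0 0 0")

```text
time: 2.47
tool_pos: [0.4509, -0.3694, 0.1233]
tcp_rot: [3.141, -0.001, 0.0]
wrist_force: [-0.2, 0.2, -0.0]
width: 0.005
```

>>> arm_command(targets="0 -1.5 0 0 0 0 0; 0 -3 0 0 0 0 0")

```text
time: 2.63
tool_pos: [0.4508, -0.3667, 0.1233]
tcp_rot: [3.141, -0.001, 0.0]
wrist_force: [-0.2, -2.8, -1.2]
width: 0.001
```

Run:
```python
from h import *
A=np.array([509.5,-346.5]); c=np.array([450.8,-366.5]); ph=-18.8
steps=[2,4]+[5]*200
i=0
for call in range(8):
    base=c.copy();out=[]
    for r in range(10):
        ph=min(ph+steps[i],341.2);i+=1
        a=np.radians(ph); X=A+62*np.array([-np.cos(a),np.sin(a)])
        q=np.round((X-base)*2)/2; c=base+q; out.append(f"{q[0]:g} {-q[1]:g} 0 0 0 0 0")
    print(call,ph,c,"\n","; ".join(out))
```

```text
0 27.2 [ 454.3 -318. ] 
 -0.5 -2 0 0 0 0 0; -2 -6.5 0 0 0 0 0; -2.5 -11.5 0 0 0 0 0; -3 -17 0 0 0 0 0; -3.5 -22.5 0 0 0 0 0; -3 -28 0 0 0 0 0; -2 -33 0 0 0 0 0; -0.5 -38.5 0 0 0 0 0; 1.5 -43.5 0 0 0 0 0; 3.5 -48.5 0 0 0 0 0
1 77.2 [ 495.8 -286. ] 
 2.5 -4.5 0 0 0 0 0; 6 -9 0 0 0 0 0; 9.5 -13 0 0 0 0 0; 13 -17 0 0 0 0 0; 17 -20.5 0 0 0 0 0; 21.5 -23.5 0 0 0 0 0; 26.5 -26.5 0 0 0 0 0; 31 -28.5 0 0 0 0 0; 36 -30.5 0 0 0 0 0; 41.5 -32 0 0 0 0 0
2 127.2 [ 546.8 -297. ] 
 5.5 -1 0 0 0 0 0; 10.5 -1.5 0 0 0 0 0; 16 -1.5 0 0 0 0 0; 21.5 -1 0 0 0 0 0; 27 -0 0 0 0 0 0; 32 1.5 0 0 0 0 0; 37 3 0 0 0 0 0; 42 5.5 0 0 0 0 0; 46.5 8 0 0 0 0 0; 51 11 0 0 0 0 0
3 177.2 [ 571.3 -343.5] 
 4.5 3.5 0 0 0 0 0; 8 7.5 0 0 0 0 0; 11.5 11.5 0 0 0 0 0; 15 16 0 0 0 0 0; 17.5 20.5 0 0 0 0 0; 20 25.5 0 0 0 0 0; 21.5 30.5 0 0 0 0 0; 23 36 0 0 0 0 0; 24 41 0 0 0 0 0; 24.5 46.5 0 0 0 0 0
4 227.2 [ 551.8 -392. ] 
 0 5.5 0 0 0 0 0; -0.5 11 0 0 0 0 0; -1 16 0 0 0 0 0; -2.5 21.5 0 0 0 0 0; -4.5 26.5 0 0 0 0 0; -6.5 31.5 0 0 0 0 0; -9.5 36 0 0 0 0 0; -12.5 40.5 0 0 0 0 0; -16 44.5 0 0 0 0 0; -19.5 48.5 0 0 0 0 0
5 277.2 [ 501.8 -408. ] 
 -4.5 3.5 0 0 0 0 0; -8.5 6.5 0 0 0 0 0; -13.5 9.5 0 0 0 0 0; -18.5 11.5 0 0 0 0 0; -23.5 13.5 0 0 0 0 0; -28.5 15 0 0 0 0 0; -34 16 0 0 0 0 0; -39.5 16.5 0 0 0 0 0; -44.5 16.5 0 0 0 0 0; -50 16 0 0 0 0 0
6 327.2 [ 457.3 -380. ] 
 -5.5 -1 0 0 0 0 0; -10.5 -2.5 0 0 0 0 0; -15.5 -4 0 0 0 0 0; -20.5 -6.5 0 0 0 0 0; -25.5 -9 0 0 0 0 0; -30 -12 0 0 0 0 0; -34 -15.5 0 0 0 0 0; -38 -19.5 0 0 0 0 0; -41.5 -23.5 0 0 0 0 0; -44.5 -28 0 0 0 0 0
7 341.2 [ 450.8 -366.5] 
 -2.5 -4.5 0 0 0 0 0; -5 -9.5 0 0 0 0 0; -6.5 -13.5 0 0 0 0 0; -6.5 -13.5 0 0 0 0 0; -6.5 -13.5 0 0 0 0 0; -6.5 -13.5 0 0 0 0 0; -6.5 -13.5 0 0 0 0 0; -6.5 -13.5 0 0 0 0 0; -6.5 -13.5 0 0 0 0 0; -6.5 -13.5 0 0 0 0 0
```

>>> arm_command(targets="-0.5 -2 0 0 0 0 0; -2 -6.5 0 0 0 0 0; -2.5 -11.5 0 0 0 0 0; -3 -17 0 0 0 0 0; -3.5 -22.5 0 0 0 0 0; -3 -28 0 0 0 0 0; -2 -33 0 0 0 0 0; -0.5 -38.5 0 0 0 0 0; 1.5 -43.5 0 0 0 0 0; 3.5 -48.5 0 0 0 0 0")

```text
time: 3.47
tool_pos: [0.4542, -0.3169, 0.1233]
tcp_rot: [-3.141, 0.001, 0.001]
wrist_force: [-2.1, -2.0, 0.6]
width: -0.001
```

>>> arm_command(targets="2.5 -4.5 0 0 0 0 0; 6 -9 0 0 0 0 0; 9.5 -13 0 0 0 0 0; 13 -17 0 0 0 0 0; 17 -20.5 0 0 0 0 0; 21.5 -23.5 0 0 0 0 0; 26.5 -26.5 0 0 0 0 0; 31 -28.5 0 0 0 0 0; 36 -30.5 0 0 0 0 0; 41.5 -32 0 0 0 0 0")

```text
time: 4.3
tool_pos: [0.4961, -0.2852, 0.123]
tcp_rot: [-3.141, 0.001, 0.001]
wrist_force: [-1.5, -1.3, 0.6]
width: -0.002
```

Run:
```python
from h import *
s=bot.read_state(); print(s['tool_pos'],s['wrist_force'],s['q'])
p,d=bot.read_camera("side"); crop(p,260,225,200,150,4,"pics/c5.png")
```

```text
[ 0.4960937  -0.2852055   0.12304806] [-1.47646118 -1.29805366  0.62101717] [-5.65427272e-01  1.63781731e-01  1.93447347e+00  2.64027723e-04
  1.04430473e+00  1.00578800e+00]
```

View pics/c5.png

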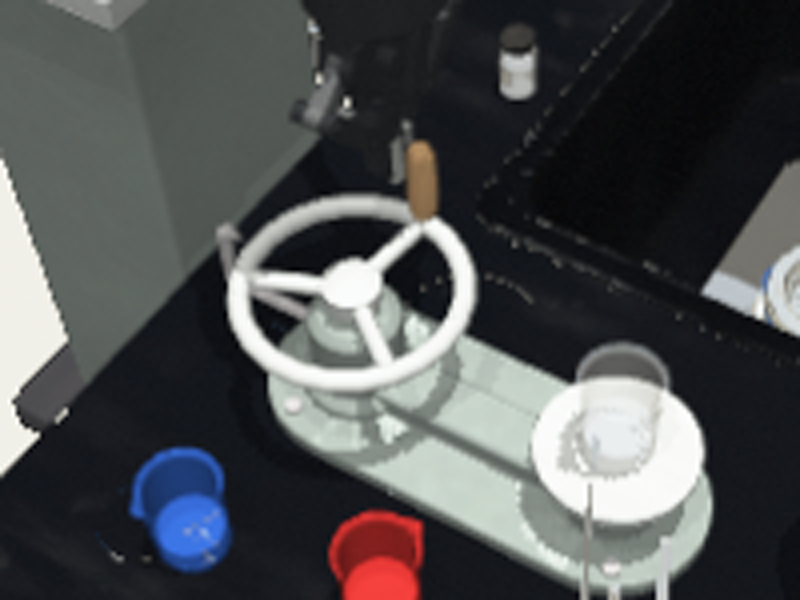

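The handle, now at (422,180) in the crop, has gone just over a quarter turn with the finger behind it at (400,160). Beaker and vial are undisturbed, so I'll keep pushing.

>>> arm_command(targets="5.5 -1 0 0 0 0 0; 10.5 -1.5 0 0 0 0 0; 16 -1.5 0 0 0 0 0; 21.5 -1 0 0 0 0 0; 27 0 0 0 0 0 0; 32 1.5 0 0 0 0 0; 37 3 0 0 0 0 0; 42 5.5 0 0 0 0 0; 46.5 8 0 0 0 0 0; 51 11 0 0 0 0 0")

```text
time: 5.18
tool_pos: [0.5469, -0.297, 0.1231]
tcp_rot: [-3.141, 0.001, 0.002]
wrist_force: [-4.3, 1.2, 1.2]
width: -0.002
```

>>> arm_command(targets="4.5 3.5 0 0 0 0 0; 8 7.5 0 0 0 0 0; 11.5 11.5 0 0 0 0 0; 15 16 0 0 0 0 0; 17.5 20.5 0 0 0 0 0; 20 25.5 0 0 0 0 0; 21.5 30.5 0 0 0 0 0; 23 36 0 0 0 0 0; 24 41 0 0 0 0 0; 24.5 46.5 0 0 0 0 0")

```text
time: 6.02
tool_pos: [0.5715, -0.3438, 0.1234]
tcp_rot: [-3.142, 0.001, -0.0]
wrist_force: [-0.1, 2.7, -0.2]
width: -0.0
```

>>> arm_command(targets="0 5.5 0 0 0 0 0; -0.5 11 0 0 0 0 0; -1 16 0 0 0 0 0; -2.5 21.5 0 0 0 0 0; -4.5 26.5 0 0 0 0 0; -6.5 31.5 0 0 0 0 0; -9.5 36 0 0 0 0 0; -12.5 40.5 0 0 0 0 0; -16 44.5 0 0 0 0 0; -19.5 48.5 0 0 0 0 0")

```text
time: 6.85
tool_pos: [0.5516, -0.3923, 0.1235]
tcp_rot: [3.141, -0.001, 0.001]
wrist_force: [2.0, 1.0, -1.0]
width: 0.002
```

Run:
```python
from h import *
s=bot.read_state(); print(s['tool_pos'],s['wrist_force'],s['q'])
p,d=bot.read_camera("side"); crop(p,260,225,200,150,4,"pics/c6.png")
```

```text
[ 0.55159572 -0.39234392  0.12350451] [ 2.01003017  0.96837179 -0.99591038] [-6.55029864e-01  3.47345055e-01  1.70209133e+00 -5.73642798e-05
  1.09150038e+00  9.16331637e-01]
```

View pics/c6.png

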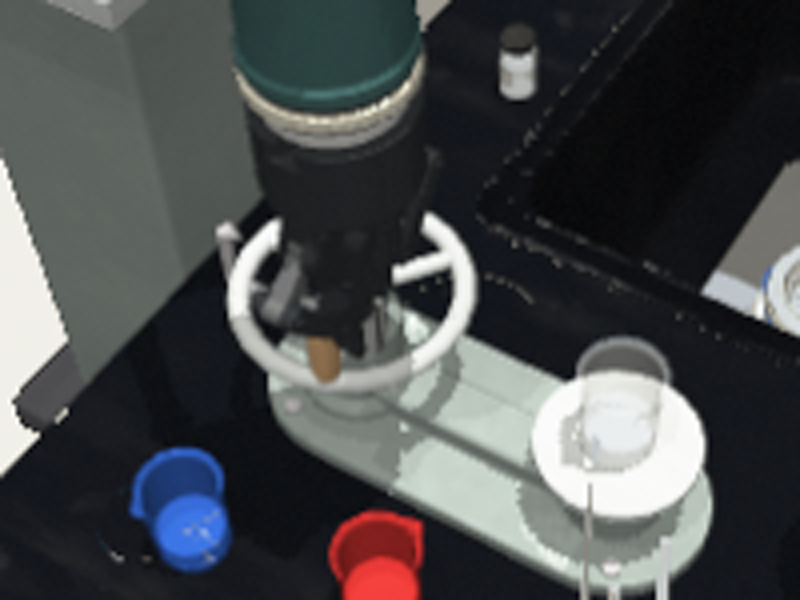

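The handle, at (323,360) in the crop, is about 250° round with the finger still behind it. The platform is slightly higher, and the beaker is fine.

>>> arm_command(targets="-4.5 3.5 0 0 0 0 0; -8.5 6.5 0 0 0 0 0; -13.5 9.5 0 0 0 0 0; -18.5 11.5 0 0 0 0 0; -23.5 13.5 0 0 0 0 0; -28.5 15 0 0 0 0 0; -34 16 0 0 0 0 0; -39.5 16.5 0 0 0 0 0; -44.5 16.5 0 0 0 0 0; -50 16 0 0 0 0 0")

```text
time: 7.73
tool_pos: [0.5014, -0.4078, 0.1234]
tcp_rot: [3.141, -0.001, 0.001]
wrist_force: [2.8, 0.7, 0.8]
width: -0.001
```

>>> arm_command(targets="-5.5 -1 0 0 0 0 0; -10.5 -2.5 0 0 0 0 0; -15.5 -4 0 0 0 0 0; -20.5 -6.5 0 0 0 0 0; -25.5 -9 0 0 0 0 0; -30 -12 0 0 0 0 0; -34 -15.5 0 0 0 0 0; -37 -18.5 0 0 0 0 0; -39.5 -21 0 0 0 0 0; -41.5 -23.5 0 0 0 0 0")

```text
time: 8.57
tool_pos: [0.4598, -0.384, 0.1233]
tcp_rot: [3.141, -0.0, -0.001]
wrist_force: [1.9, -2.0, 0.2]
width: 0.003
```

Run:
```python
from h import *
s=bot.read_state(); print(s['tool_pos'],s['wrist_force'],s['q'])
p,d=bot.read_camera("side"); crop(p,260,225,200,150,4,"pics/c7.png")
```

```text
[ 0.45977894 -0.38402905  0.12330581] [ 1.93963191 -2.01959945  0.17761467] [-7.37122580e-01  2.11172984e-01  1.87732606e+00 -6.35984054e-04
  1.05331845e+00  8.34244021e-01]
```

View pics/c7.png

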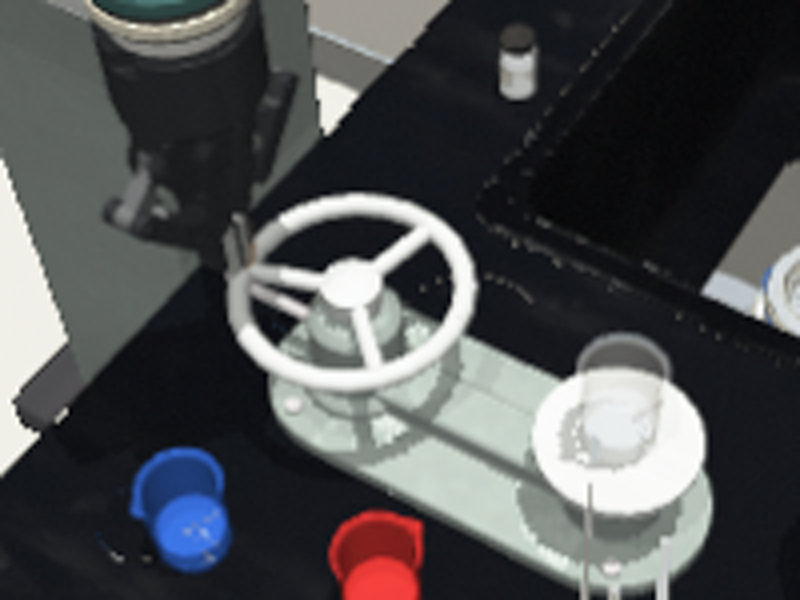

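The handle is now behind the fingertip at about (245,250) in the crop, roughly 15–20° short. I'll finish slowly to the pose where the finger first touched it (y ≈ -0.368).

>>> arm_command(targets="-1.5 -2.5 0 0 0 0 0; -3 -5 0 0 0 0 0; -4.5 -7.5 0 0 0 0 0; -6 -10 0 0 0 0 0; -7.5 -12.5 0 0 0 0 0; -8.5 -14.5 0 0 0 0 0; -9 -16 0 0 0 0 0; -9 -16.5 0 0 0 0 0; -9 -16.5 0 0 0 0 0")

```text
time: 9.37
tool_pos: [0.451, -0.3674, 0.1231]
tcp_rot: [-3.141, 0.001, 0.001]
wrist_force: [-1.1, -0.2, -0.1]
width: -0.0
```

>>> arm_command(targets="0 3 0 0 0 0 0; 0 8 0 0 0 0 0; 0 16 0 0 0 0 0; 0 26 0 0 0 0 0; 0 36 0 0 0 0 0; 0 45 0 0 0 0 0; 0 45 0 0 0 0 0")

```text
time: 9.95
tool_pos: [0.4514, -0.4152, 0.1234]
tcp_rot: [3.14, -0.003, 0.001]
wrist_force: [-0.4, 0.0, 0.2]
width: 0.004
```

Run:
```python
from h import *
s=bot.read_state(); print(s['tool_pos'],s['wrist_force'])
p,d=bot.read_camera("side"); cv2.imwrite("pics/side8.png",p); crop(p,270,230,160,120,5,"pics/c8.png")
```

```text
[ 0.45137085 -0.41519577  0.12343037] [-0.39303539  0.00460549  0.16785695]
```

View pics/c8.png

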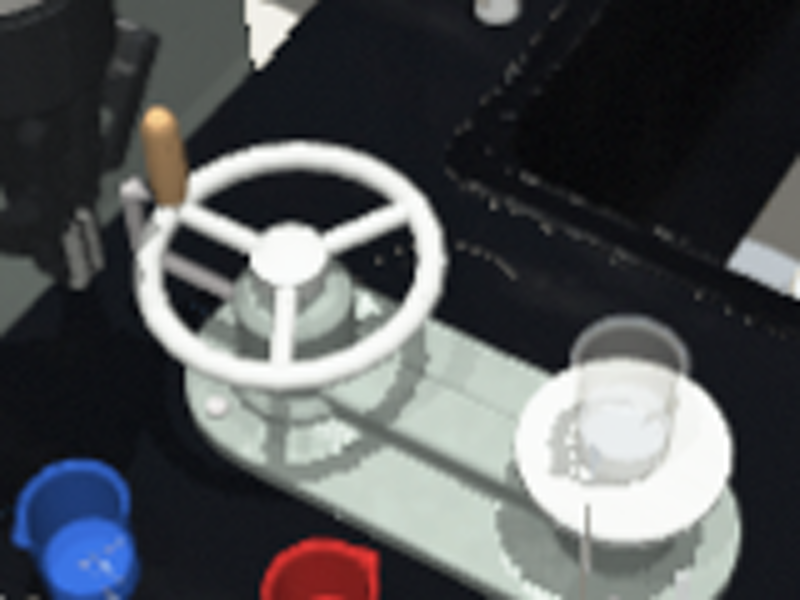

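The crop matches the starting one: handle top at (160,115), base at (172,200) and the spokes in the same places. The platform is about 16 px higher and the beaker stands on it. Now I'll lift clear and check.

>>> arm_command(targets="0 0 -25 0 0 0 0; 0 5 -55 0 0 0 0; 0 15 -85 0 0 0 0; -10 30 -110 0 0 0 0; -30 50 -120 0 0 0 0; -50 70 -120 0 0 0 0; -75 95 -120 0 0 0 0; -95 115 -120 0 0 0 0; -95 115 -120 0 0 0 0; -95 115 -120 0 0 0 0")

```text
time: 10.83
tool_pos: [0.355, -0.5283, 0.243]
tcp_rot: [-3.141, 0.005, -0.0]
wrist_force: [-0.5, 0.5, -0.5]
width: 0.001
```

Run:
```python
from h import *
s=bot.read_state(); print(s['time'],s['tool_pos'],s['wrist_force'])
p,d=bot.read_camera("side"); cv2.imwrite("pics/side9.png",p)
a=cv2.imread("pics/side0.png")
def wood(i):
    r=i[180:215,210:232].astype(int); m=(r[...,2]>r[...,0]*1.5)&(r[...,2]>90); y,x=np.nonzero(m); return x.mean()+210,y.mean()+180
print("wood",wood(a),wood(p))
d0=np.load("pics/side0.npy")
for u,v in((315,272),(330,270)): print(at_d("side",u,v,d0[v,u]),at_d("side",u,v-3,d[v-3,u]))
for c,(u,v) in {"vial":(289,165),"stop":(150,322)}.items():
    print(c,np.abs(a[v-15:v+15,u-15:u+15].astype(int)-p[v-15:v+15,u-15:u+15]).mean())
t,_=bot.read_camera("top"); crop(t,290,200,200,150,4,"pics/c10.png")
```

```text
10.8333 [ 0.35504086 -0.52829739  0.24304149] [-0.5008229   0.51434213 -0.47375806]
wood (np.float64(222.41538461538462), np.float64(200.66923076923078)) (np.float64(222.31007751937983), np.float64(200.65116279069767))
[ 0.68759345 -0.36191343  0.06019447] [ 0.68722604 -0.36278665  0.07267294]
[ 0.71213726 -0.34245902  0.06153103] [ 0.71130994 -0.3431473   0.07330634]
vial 0.7555555555555555
stop 0.7407407407407407
```

View pics/side9.png

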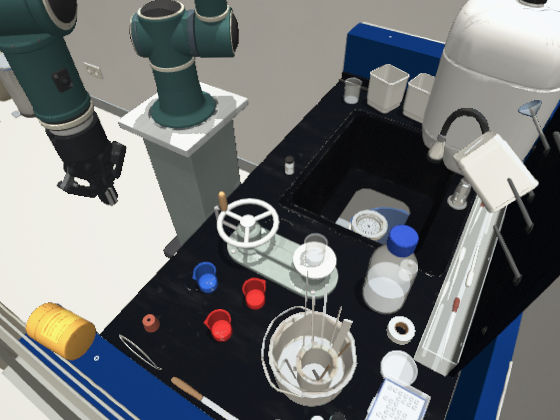

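View pics/c10.png

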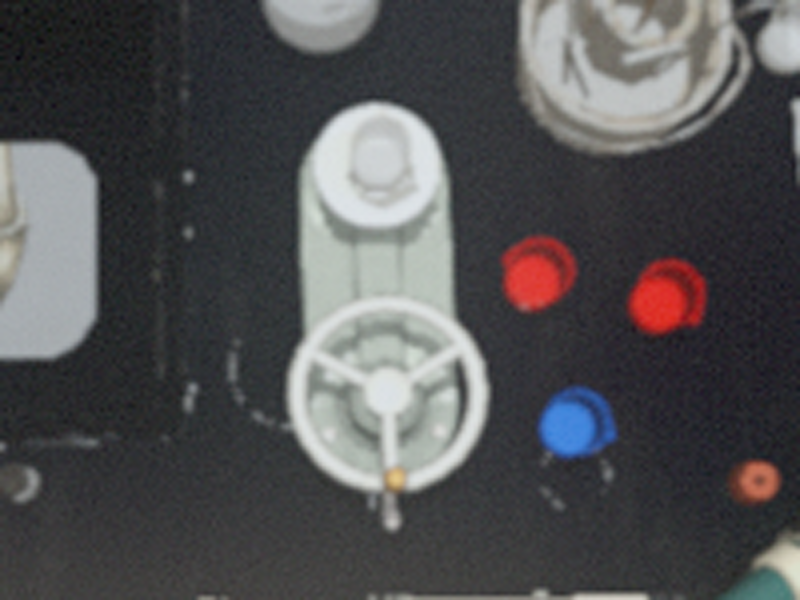

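The pictures show the handle back at the pointer (side (222,200); top crop (395,480)), the beaker central on the raised platform, the vial and stopper unmoved, and the arm clear.

```bash
python3 -c "
from workcell import bot
print(bot.finish_job())"
```

```text
the job is handed in; nothing more can be done
None
```

I pushed the wheel one full clockwise turn with the shut fingertips behind the handle, backed off, lifted clear and handed the job in at about 11 s. The hand-in reports no verdict.

- **Handle:** its centre in the side picture is within 0.1 px of where it started.
- **Platform:** depth readings show it about 12 mm higher (z 0.060 to 0.073 m at one point, 0.0615 to 0.0733 m at another).
- **Beaker, vial and stopper:** the beaker stands near the middle of the platform. The picture patches around the vial and stopper are unchanged.
- **Force:** the wrist force stayed under about 5 N at the end of every move. I did not see it within a move.
- **Arm:** the last picture shows it clear of everything. The last wrist reading was about 0.5 N per axis, slightly above earlier no-contact readings (up to about 0.4 N).

One script failed partway: its repeated camera-calibration calls were refused. I cached the calibration and ran it again; nothing moved. No other check failed or disagreed.

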